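# Load the oak blank under the sprung hold-down

### The job

Load the clamping jig without grasping anything: with one fingertip press the treadle down and keep it down, so that the sprung hold-down flap stands open, and meanwhile with the other fingertip push the oak block along its channel, under the flap, until its end is against the end stop. Then take the hand away so that the flap closes by itself onto the block. Do not lift the block, and leave the jar, the sanding block and the pine offcut where they are.

Things in the scene. Friction and masses are not known exactly. Their poses are not given: they have to be found in the camera images.
- jig: jig fixed to the bench: grey-painted plate 320 x 134 x 12 mm with rails, steel end stop and sprung rocker. Origin: bench level, on the channel's centre line, midway along the plate (plate y -42 to 92 mm). x axis: push direction, to the stop; y: from channel to treadle; z up. Channel floor z = 12 mm. With the oak block home its centre is at x = 55 mm, its rear face at x = -20 mm
- stop_face (a point): centre of the end stop's face that the oak block must meet: x = 130, y = 0, z = 27 mm in the jig's frame; the stop is 67 mm wide, its top at z = 38 mm
- channel_mouth (a point): middle of the channel's mouth, on its floor (x = -92, y = 0, z = 12 mm of the jig). The two steel rails run from here to the stop: 8 mm thick, tops at z = 22 mm, inner faces at y = -25.5 and 25.5 mm; behind x = -62 mm they flare out to y = +-42 mm
- flap_foot (a point): rubber foot under the flap, mid-length (x = 90 mm of the jig). The flap is a steel plate 5 mm thick, x = 65 to 115 mm, reaching 62 mm from the shaft across the channel. Closed, it hangs in the block's way, and no push along the channel opens it. Open, its top is at most 67 mm above the bench. Bearing blocks at x = 40..52 and 116..128 mm, y = 31..53 mm, tops at z = 56 mm
- flap (a joint): angle (rad) of the rocker (flap and treadle in one) about a shaft parallel to the jig's x axis at y = 38, z = 48 mm. 0 closed, 0.63 fully open (hard stop). A spring always closes it; pressing the treadle down opens it. Above 0.47 the block passes freely under the flap; resting on the block it reads about 0.38. Treadle force about 1 N at 0, 5 N at 0.6
- pedal (a point): middle of the treadle's upper face, moves with it. Steel strip with dark cross lines beside the channel, x = -148 to 9 mm of the jig, 34 mm wide, 4 mm thick. Closed it slopes from y = 59, z = 36 mm up to y = 88, z = 55 mm; at 0.59 rad it is level, top z = 26 mm, y = 49 to 83 mm. A finger at y = 70 mm stays on it and may slide along it; at x = 3 to 13 mm a crank arm joins it to the shaft
- blank: oak block 150 x 45 x 30 mm lying lengthwise in the channel, on the jig's plate, behind the flap. Origin: centre of its underside (12 mm above the bench); its y axis runs along its length (150 mm), x across (45 mm), z up. Top at 42 mm above the bench; 0.09 to 0.19 kg
- jar_brass: bystander: closed glass jar of brass screws, 58 mm across, 75 mm high, standing on the bench; origin centre of its underside
- sanding_block: bystander: cork sanding block 63 x 116 x 29 mm on the bench; origin centre of its underside, y along its length
- pine_offcut: bystander: pine offcut 60 x 110 x 25 mm on the bench; origin centre of its underside, y along its length
Not all that is in view belongs to the job. What is shaped like the blank but yellow is not meant.

How it is judged (in metres and radians):
On the way, in this order (a step that is already met when the one before it is completed fails the run):
1. a finger holds the treadle down and the flap open, the block still well short of the end stop (value of joint flap above 0.45 rad and contact force between the fingers and flap above 0.5 N and x of blank in the frame of jig below 0.02 m), for 0.2 s.
2. with the flap still held open by a finger on the treadle, the block has been pushed under it to the end stop (value of joint flap above 0.43 rad and contact force between the fingers and flap above 0.5 N and x of blank in the frame of jig above 0.05 m), for 0.1 s.
At the end, for the whole second after the job is handed in: the oak block lies flat in the channel, its end within 5 mm of the end stop, at rest, with the closed flap pressing on its top (more than 0.5 N, rocker between 0.31 and 0.45 rad) (x of blank in the frame of jig above 0.05 m and z of blank in the frame of jig below 0.016 m and value of joint flap between 0.31 and 0.45 rad and contact force between flap and blank above 0.5 N and linear speed of blank below 0.01 m/s); the robot touches nothing.
It fails at once if the oak block is lifted (more than 10 mm off the plate) or tipped (z of blank in the frame of jig above 0.022 m or angle between blank's own z axis and vertical above 0.2 rad).
It fails at once if a bystander is moved by more than 20 mm (distance of any of jar_brass, sanding_block, pine_offcut from where it was at the start of the episode above 0.02 m).
It also fails if it takes over 45 s, if anything falls off the work surface, if the arm or the gripper's body presses on something with over 40 N, if the wrist force passes 120 N, or if a joint passes its speed limit or range.

### The arm

A 6-joint arm with a two-finger parallel gripper is mounted at the origin on a cart in front of the work surface, level with it; the furniture and walls round the work are solid. World frame = base frame: x ahead of the robot, y to its left, z up, the work surface at z = 0. Lengths are in mm, angles in degrees, forces in N, time in s.
With the tool pointing down it reaches from about 300 to 850 mm from the base axis. Payload 4.2 kg.
Tool frame: the origin (TCP) lies midway between the tips of the shut fingers; the grasp point (between the pads) lies 19 mm behind it; x points along the fingers, y is the direction in which the jaws open and shut, and the axes are right-handed (so a half turn about x gives the same grasp; the last joint's range is limited). The gripper opens to 91 mm and grips with 3 to 60 N. Pads are 32 mm wide; open, the fingers measure 118 mm over their backs; the gripper's body (76 mm by 178 mm) begins 60 mm behind the grasp point.
Start: joints at [-66.75, 18.312, 89.639, -0, 72.044, -1.146], TCP at [237.508, -523.673, 213.976] pointing down, gripper open.
Joint ranges: [-177.97, 177.97], [-48.28, 115.42], [12.27, 149.76], [-77.06, 257.06], [2.81, 150.46], [-146.56, 146.56]. Speed limits (degrees/s): [147.25, 147.25, 180, 180, 180, 180].

### API

Orientations are given as [roll, pitch, yaw] about the fixed x, y, z axes, in that order (R = Rz(yaw) Ry(pitch) Rx(roll)).
In Python, from workcell import * gives the robot as it stands.
- The arm moves only by the shell command python3 -m handwheel 'ROWS' [FORCE]. ROWS is a JSON object of lists of equal length, an entry for each row: "gripper": the closure, from 0 (fully open) to 1 (shut); "offset": the shift along the tool's x, y, z in mm, a list of three; "rot": the turn, a rotation vector about the tool's x, y, z in degrees, a list of three. A call has 1 to 5 rows; each row is the pose to reach, as a shift and turn from the pose commanded when the call began, along the tool's axes at that moment; what a row does not reach only later rows make up. A row lasts 1/12 s, in which the tool goes at most 41.7 mm and 7.16 degrees, less where a joint would pass 70% of its speed; a pose out of reach is approached as far as the arm can. A call with a gripper value outside its range is refused whole. The fingers move at their own pace and stop on an object; FORCE is the grip in N (left out, the last holds). Time passes only in rows, so rows that repeat a pose let the fingers close. It gives the time, the measured TCP pose, the force and the opening at its end, in the units of the state.
- state(): the state, without advancing time (a new reading comes with each control period).
- grab_frame(name): name is "side" or "top"; returns the picture (384x512x3 uint8, red, green, blue); there is no depth.
- camera_params(name): a dict with "fx", "fy", "cx", "cy" (pixels), "position" and "attitude" of the camera in the world. Camera axes: x right, y up, looking along -z (the intrinsics and any distortion apply to the point x, -y, -z); pixel columns grow to the right and rows downward; lengths in mm; the calibration is good to about 2 mm. A picture is of the moment at which its call begins. camera_params takes no time and is no camera call.
- job_done(): hands the job in, once; it reports no verdict.
The state is a dict: "time_s": time; "qpos": joint angles; "qvel": joint speeds; "effort": joint torques, N m; "ee_pos": TCP position; "ee_rot": TCP orientation; "force": force on the tool from outside, world axes, zero at the start; "torque": the same for the moment, N m; "gripper_width": finger opening in mm.
Only numpy, scipy, OpenCV 4.12 (cv2) and the standard library are available. Lean on these libraries where they do the work, as an engineer would, in place of code of your own. Each camera call takes 0.05 s, during which the arm holds its last target.

## Working session

There is one attempt and no reset: what is moved stays moved. The work goes in short steps, Python scripts to look and compute and a shell command to move; the robot and the scene stay as the last step left them, time stands still between calls to the robot, and variables do not carry over. Pictures are saved under pics/ and viewed, and the job is handed in when it is done.

```bash
mkdir -p pics; python3 - <<'E'
from workcell import *
import cv2
for n in("side","top"):
    cv2.imwrite(f"pics/{n}0.png",grab_frame(n)[:,:,::-1]); print(camera_params(n))
print(state())
E
```

```text
{'fx': 409.8151817036818, 'fy': 409.8151817036818, 'cx': 256.3957868823594, 'cy': 185.5284790188712, 'position': array([  24.9588246 , 1046.56286693,  723.00748124]), 'attitude': array([  59.99843182,   -1.19105034, -155.73017348])}
{'fx': 479.11513169095963, 'fy': 479.11513169095963, 'cx': 252.74165626864078, 'cy': 189.50365797551828, 'position': array([ -44.54455812,  -19.50776063, 1550.79658306]), 'attitude': array([ 20.11895127,   0.54011351, -93.48240048])}
{'time_s': 0.1, 'qpos': array([-6.67491823e+01,  1.83472412e+01,  8.96969565e+01, -9.99808919e-05,
        7.20424249e+01, -1.14669324e+00]), 'qvel': array([ 0.05102839, -0.09309403, -0.15964784, -0.01861978,  0.0455789 ,
        0.07663184]), 'effort': array([ 8.42586560e-04, -4.13331985e+01, -2.32510310e+01,  7.29210279e-02,
        4.21994249e-02, -5.44593661e-05]), 'ee_pos': array([ 237.3383233 , -523.26773618,  213.22839199]), 'ee_rot': array([-91.08381422,  89.91337735, 113.31372761]), 'force': array([-0.11085969, -0.7411127 , -0.02207133]), 'torque': array([-0.01610541, -0.01536036, -0.00112308]), 'gripper_width': 91.19552905783932}
```

View pics/side0.png

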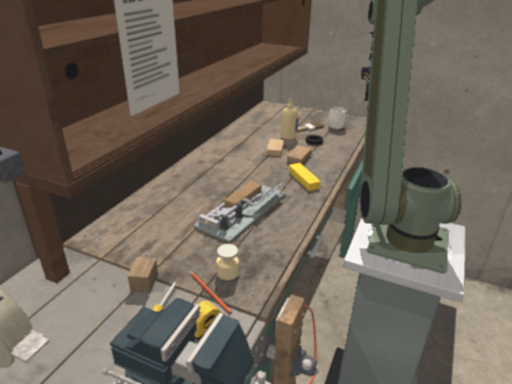

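View pics/top0.png

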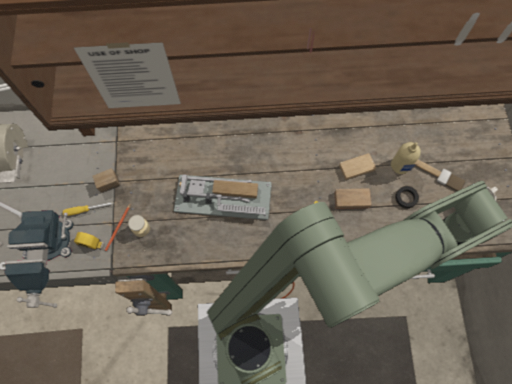

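```bash
python3 - <<'E'
import cv2,numpy as np
t=cv2.imread("pics/top0.png");s=cv2.imread("pics/side0.png")
cv2.imwrite("pics/tc.png",cv2.resize(t[165:230,165:280],None,fx=6.9,fy=6.9,interpolation=cv2.INTER_CUBIC))
cv2.imwrite("pics/sc.png",cv2.resize(s[170:250,185:295],None,fx=7,fy=7,interpolation=cv2.INTER_CUBIC))
E
```

```text
(no output)
```

View pics/tc.png

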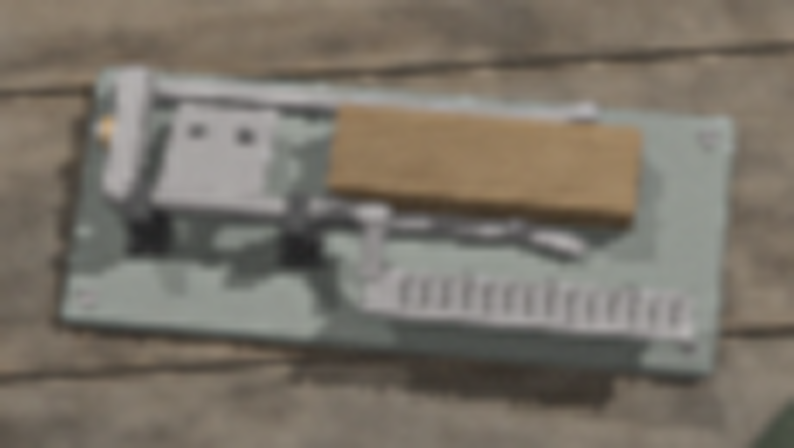

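View pics/sc.png

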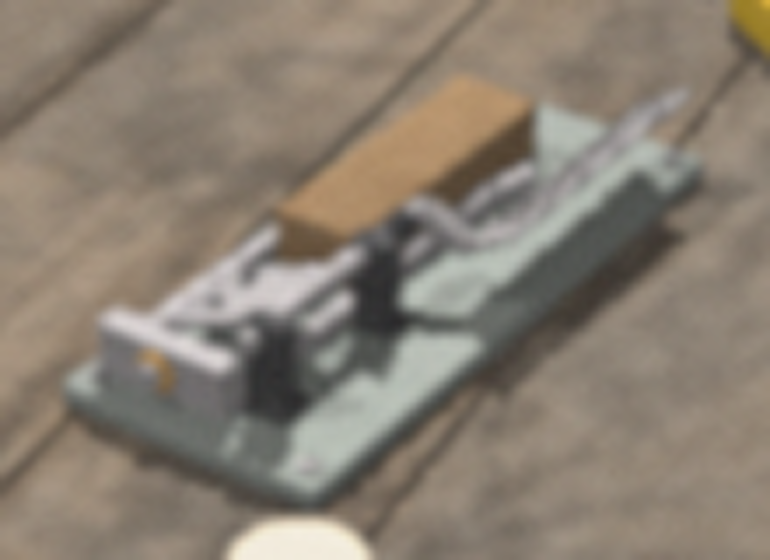

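```bash
cat > h.py <<'E'
import numpy as np
from workcell import *
from scipy.spatial.transform import Rotation as R
def ray(n,u,v,z):
    c=camera_params(n);d=R.from_euler('xyz',c['attitude'],degrees=True).apply([(u-c['cx'])/c['fx'],-(v-c['cy'])/c['fy'],-1])
    p=np.array(c['position']);return p+d*(z-p[2])/d[2]
def proj(n,P):
    c=camera_params(n);q=R.from_euler('xyz',c['attitude'],degrees=True).inv().apply(np.atleast_2d(P)-c['position'])
    return np.c_[c['cx']+c['fx']*q[:,0]/-q[:,2],c['cy']-c['fy']*q[:,1]/-q[:,2]]
def fit(J,W):
    J=np.array(J,float)[:,:2];W=np.array(W)[:,:2];j=J-J.mean(0);w=W-W.mean(0)
    a=np.arctan2((j[:,0]*w[:,1]-j[:,1]*w[:,0]).sum(),(j*w).sum())
    M=np.array([[np.cos(a),-np.sin(a)],[np.sin(a),np.cos(a)]])
    t=W.mean(0)-M@J.mean(0);return np.degrees(a),t,W-(J@M.T+t)
E
python3 - <<'E'
from h import *
J=[(160,-42),(160,92),(-160,92),(-160,-42)]
c=lambda u,v,x0,y0,f:((u+.5)/f-.5+x0,(v+.5)/f-.5+y0)
W=[ray("top",*c(u,v,165,165,6.9),12) for u,v in[(100,68),(62,322),(713,372),(735,118)]]
print(fit(J,W))
W=[ray("side",*c(u,v,185,170,7),12) for u,v in[(65,383),(308,492),(700,165)]]
print(fit(J[:3],W))
for n,l in(("top",[(337,105),(640,128),(632,216),(330,190)]),("side",[(277,212),(325,235),(533,102),(465,76)])):
    for u,v in l: print(n,ray(n,*c(u,v,*((165,165,6.9) if n=="top" else (185,170,7))),42).round(1))
E
```

```text
(np.float64(81.59086040385628), array([526.11219525,  60.43083155]), array([[-0.1045035 , -0.37595174],
       [-0.22095228, -0.36818617],
       [ 0.99181433,  0.76873642],
       [-0.66635855, -0.0245985 ]]))
(np.float64(80.75684039985501), array([525.93264215,  60.82750702]), array([[-3.44928397, -2.43574835],
       [ 1.44514764, -2.16742496],
       [ 2.00413633,  4.60317331]]))
top [551.5  91.7  42. ]
top [529.9 -55.7  42. ]
top [484.7 -48.9  42. ]
top [507.4  96.6  42. ]
side [550.6  91.7  42. ]
side [522.6  99.2  42. ]
side [487.8 -49.6  42. ]
side [527.6 -58.1  42. ]
```

```bash
cat >> h.py <<'E'
A=81.55;O=np.array([526.1,60.4])
def jw(x,y,z):
    a=np.radians(A);return np.array([O[0]+np.cos(a)*x-np.sin(a)*y,O[1]+np.sin(a)*x+np.cos(a)*y,z])
def wj(p):
    a=np.radians(A);d=np.array(p[:2])-O;return np.array([np.cos(a)*d[0]+np.sin(a)*d[1],-np.sin(a)*d[0]+np.cos(a)*d[1],p[2]])
def plan(x,y,z):
    s=state();T=R.from_euler('xyz',s['ee_rot'],degrees=True)
    a=np.radians(A);best=None
    for sg in(1,-1):
        X=np.array([0,0,-1.]);Y=sg*np.array([-np.sin(a),np.cos(a),0]);G=R.from_matrix(np.c_[X,Y,np.cross(X,Y)])
        rv=np.degrees((T.inv()*G).as_rotvec())
        print("t",round(s['time_s'],2),"sgn",sg,"offset",T.inv().apply(jw(x,y,z)-s['ee_pos']).round(1),"rot",rv.round(2))
    print("jig tcp",wj(s['ee_pos']).round(1),"q",s['qpos'].round(1),"F",s['force'].round(1),"w",round(s['gripper_width'],1))
    print("fwd jig axes in tool: x",T.inv().apply(jw(1,0,0)-jw(0,0,0)).round(3),"y",T.inv().apply(jw(0,1,0)-jw(0,0,0)).round(3))
E
python3 -c "
from h import *
plan(-145,35,150)"
```

```text
t 0.1 sgn 1 offset [  63.7 -309.3 -396. ] rot [1.2285e+02 9.0000e-02 5.0000e-02]
t 0.1 sgn -1 offset [  63.7 -309.3 -396. ] rot [-5.715e+01 -4.000e-02  8.000e-02]
jig tcp [-619.8  199.9  213.2] q [-66.7  18.3  89.7  -0.   72.   -1.1] F [-0.1 -0.7 -0. ] w 91.2
fwd jig axes in tool: x [ 0.001 -0.84  -0.542] y [ 0.001 -0.542  0.84 ]
```

```bash
python3 -m handwheel '{"gripper":[0.385,0.385,0.385,0.385,0.385],"offset":[[0,-24,-30],[0,-48,-60],[0,-72,-90],[0,-96,-120],[0,-119,-150]],"rot":[[-7,0,0],[-14,0,0],[-21,0,0],[-28,0,0],[-35,0,0]]}' 20; python3 -c "
from h import *
plan(-145,35,150)"
```

```text
time_s: 0.52
ee_pos: [325.1, -351.4, 213.6]
ee_rot: [-117.7, 89.9, 122.0]
force: [0.1, 0.4, 0.4]
gripper_width: 61.0
t 0.52 sgn 1 offset [  63.7  -12.7 -309.3] rot [1.5815e+02 6.0000e-02 5.0000e-02]
t 0.52 sgn -1 offset [  63.7  -12.7 -309.3] rot [-21.85  -0.03   0.04]
jig tcp [-436.9  138.3  213.6] q [-48.6   9.7 101.6   0.   68.8 -18.3] F [0.1 0.4 0.4] w 61.0
fwd jig axes in tool: x [ 0.001 -0.372 -0.928] y [ 0.001 -0.928  0.372]
```

```bash
python3 -m handwheel '{"gripper":[0.385,0.385,0.385,0.385,0.385],"offset":[[5,-2,-38],[10,-4,-76],[16,-6,-114],[22,-8,-152],[28,-8,-190]],"rot":[[-5,0,0],[-10,0,0],[-15,0,0],[-20,0,0],[-22,0,0]]}'; python3 -c "
from h import *
plan(-145,35,130)"
```

```text
time_s: 0.93
ee_pos: [414.8, -183.8, 185.6]
ee_rot: [-92.9, 90.0, 168.6]
force: [0.8, -0.3, -0.8]
gripper_width: 56.5
t 0.93 sgn 1 offset [  55.6   39.3 -112.8] rot [-1.7996e+02 -4.0000e-02 -0.0000e+00]
t 0.93 sgn -1 offset [  55.6   39.3 -112.8] rot [ 0.04 -0.    0.02]
jig tcp [-257.9   74.3  185.6] q [-25.3   8.7 107.1  -0.   64.2 -16.9] F [ 0.8 -0.3 -0.8] w 56.5
fwd jig axes in tool: x [ 0.     0.001 -1.   ] y [ 0.    -1.    -0.001]
```

```bash
python3 -m handwheel '{"gripper":[0.385,0.385,0.385,0.385,0.385],"offset":[[14,10,-30],[28,20,-60],[42,30,-90],[55,39,-112],[55,39,-112]],"rot":[[0,0,0],[0,0,0],[0,0,0],[0,0,0],[0,0,0]]}'; python3 - <<'E'
from h import *
import cv2
plan(-142,35,70)
t=grab_frame("top")[:,:,::-1];s=grab_frame("side")[:,:,::-1]
cv2.imwrite("pics/t1.png",cv2.resize(t[140:260,150:310],None,fx=5,fy=5,interpolation=cv2.INTER_CUBIC))
cv2.imwrite("pics/s1.png",cv2.resize(s[100:250,185:345],None,fx=4,fy=4,interpolation=cv2.INTER_CUBIC))
E
```

```text
time_s: 1.35
ee_pos: [470.1, -77.4, 128.4]
ee_rot: [-109.6, 89.7, 152.0]
force: [-0.5, -0.5, -0.2]
gripper_width: 56.1
t 1.35 sgn 1 offset [58.4  0.4 -2.5] rot [-1.7993e+02 -3.7000e-01 -1.3000e-01]
t 1.35 sgn -1 offset [58.4  0.4 -2.5] rot [ 0.07 -0.08  0.24]
jig tcp [-144.5   35.1  128.4] q [-1.080e+01  1.400e+01  1.094e+02  1.000e-01  5.690e+01 -2.500e+00] F [-0.5 -0.5 -0.2] w 56.1
fwd jig axes in tool: x [ 0.001  0.001 -1.   ] y [ 0.004 -1.    -0.001]
```

View pics/t1.png

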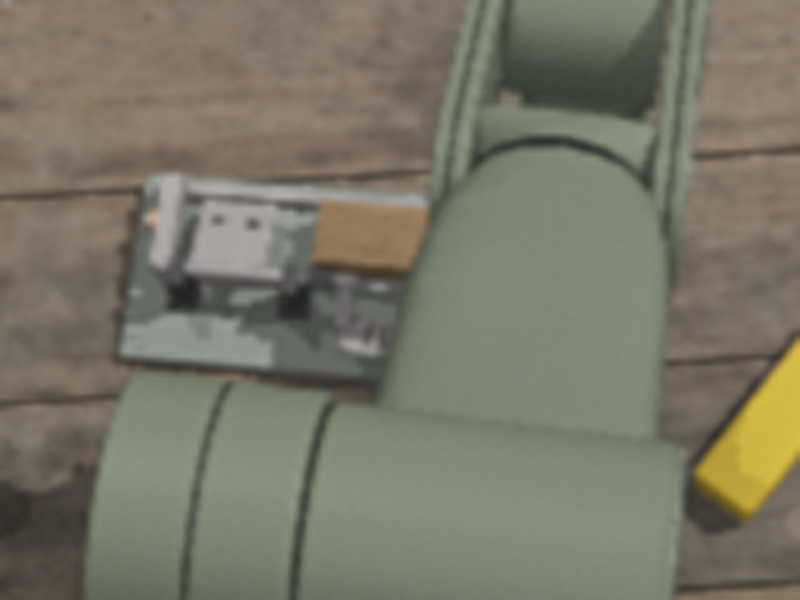

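View pics/s1.png

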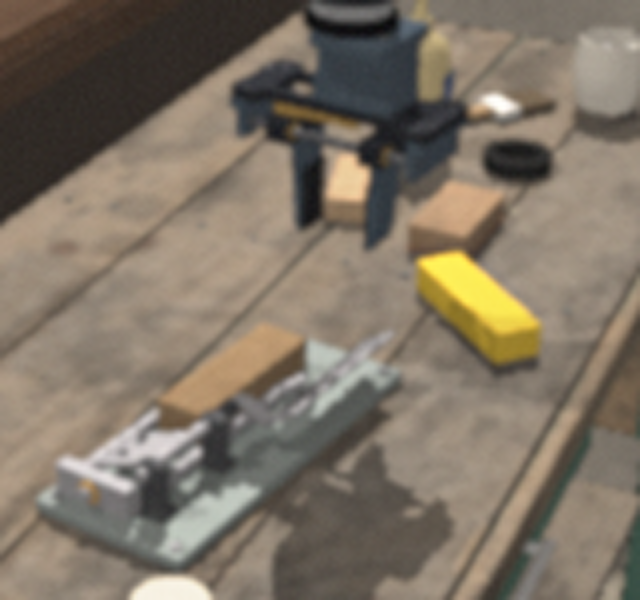

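The side view shows the open fingers at about (308,215) and (378,235), above and behind the block. The jig, block and bystanders haven't moved. Next I descend.

```bash
python3 -m handwheel '{"gripper":[0.385,0.385,0.385,0.385],"offset":[[20,0,-2],[40,0,-5],[60,0,-5],[66,0,-5]],"rot":[[0,0,0],[0,0,0],[0,0,0],[0,0,0]]}'; python3 - <<'E'
from h import *
import cv2
plan(-139,35,45)
s=grab_frame("side")[:,:,::-1]
cv2.imwrite("pics/s2.png",cv2.resize(s[130:250,185:315],None,fx=5,fy=5,interpolation=cv2.INTER_CUBIC))
E
```

```text
time_s: 1.78
ee_pos: [468.9, -76.8, 63.4]
ee_rot: [-84.8, 89.8, 176.5]
force: [-0.7, -0.1, -0.2]
gripper_width: 56.2
t 1.78 sgn 1 offset [18.4  1.5 -5.1] rot [ 1.7977e+02  3.3000e-01 -3.0000e-02]
t 1.78 sgn -1 offset [18.4  1.5 -5.1] rot [-0.23  0.02  0.21]
jig tcp [-144.1   36.4   63.4] q [-10.7  18.5 114.4  -0.   47.3  -2. ] F [-0.7 -0.1 -0.2] w 56.2
fwd jig axes in tool: x [-0.    -0.004 -1.   ] y [ 0.004 -1.     0.004]
```

View pics/s2.png

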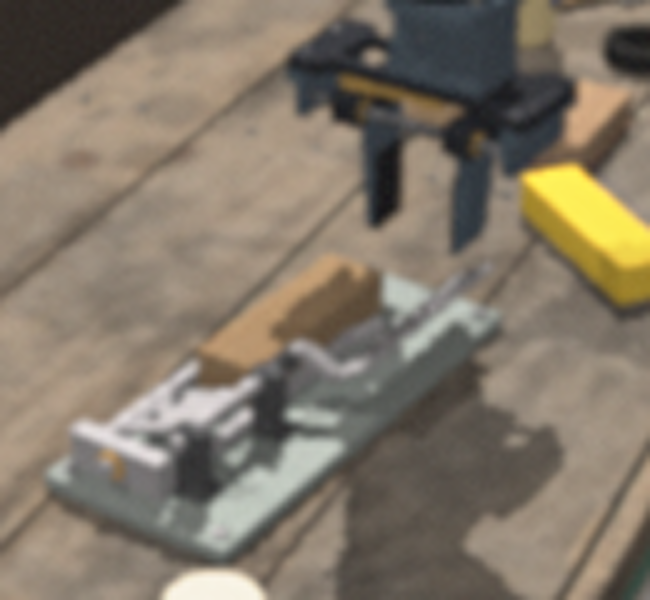

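```bash
python3 - <<'E'
from h import *
for p in [(-128,64.5-.0,63.4),(-128,78,63.4),(-160,78,63.4),(-128,8,63.4),(-128,-5,63.4),(-148,88,55),(-148,59,36),(-115,22,42)]:
    u,v=proj("side",jw(*p))[0]; print(p,round((u-185)*5),round((v-130)*5))
E
```

```text
(-128, 64.5, 63.4) 445 253
(-128, 78, 63.4) 463 258
(-160, 78, 63.4) 487 239
(-128, 8, 63.4) 373 229
(-128, -5, 63.4) 357 224
(-148, 88, 55) 491 261
(-148, 59, 36) 452 274
(-115, 22, 42) 379 270
```

```bash
python3 -m handwheel '{"gripper":[0.385,0.385,0.385,0.385,0.385],"offset":[[7,1,-4],[14,1,-5],[21,1,-5],[28,1,-5],[34,1,-5]],"rot":[[0,0,0],[0,0,0],[0,0,0],[0,0,0],[0,0,0]]}'; python3 - <<'E'
from h import *
import cv2
plan(-139,35,27)
s=grab_frame("side")[:,:,::-1]
cv2.imwrite("pics/s3.png",cv2.resize(s[130:250,185:315],None,fx=5,fy=5,interpolation=cv2.INTER_CUBIC))
E
```

```text
time_s: 2.25
ee_pos: [476.7, -71.8, 32.1]
ee_rot: [88.7, 89.5, -9.9]
force: [7.7, -1.8, 11.5]
gripper_width: 56.0
t 2.25 sgn 1 offset [ 5.  -5.6  1. ] rot [ 1.7984e+02 -8.4000e-01 -2.0000e-02]
t 2.25 sgn -1 offset [ 5.  -5.6  1. ] rot [-0.16  0.01 -0.53]
jig tcp [-138.    29.4   32.1] q [ -9.9  21.3 116.1   0.   42.1  -1.3] F [ 7.7 -1.8 11.5] w 56.0
fwd jig axes in tool: x [-0.    -0.003 -1.   ] y [-0.009 -1.     0.003]
```

View pics/s3.png

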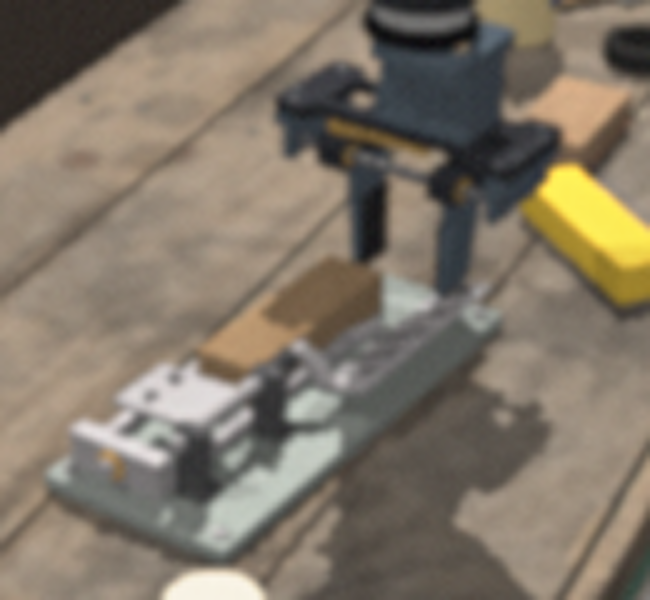

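```bash
python3 -m handwheel '{"gripper":[0.385,0.385,0.385,0.385],"offset":[[2,0,0],[4,0,0],[6,0,0],[6,0,0]],"rot":[[0,0,0],[0,0,0],[0,0,0],[0,0,0]]}'; python3 - <<'E'
from h import *
import cv2
plan(-139,35,27)
s=grab_frame("side")[:,:,::-1]
cv2.imwrite("pics/s4.png",cv2.resize(s[130:250,185:315],None,fx=5,fy=5,interpolation=cv2.INTER_CUBIC))
E
```

```text
time_s: 2.63
ee_pos: [480.0, -72.3, 28.0]
ee_rot: [89.1, 89.1, -9.5]
force: [7.0, -0.6, 14.7]
gripper_width: 56.0
t 2.63 sgn 1 offset [ 0.9 -8.9  1. ] rot [ 1.7983e+02 -1.4300e+00 -2.0000e-02]
t 2.63 sgn -1 offset [ 0.9 -8.9  1. ] rot [-0.17  0.02 -0.91]
jig tcp [-138.    26.1   28. ] q [ -9.9  21.7 116.2   0.   41.2  -1.3] F [ 7.  -0.6 14.7] w 56.0
fwd jig axes in tool: x [-0.    -0.003 -1.   ] y [-0.016 -1.     0.003]
```

View pics/s4.png

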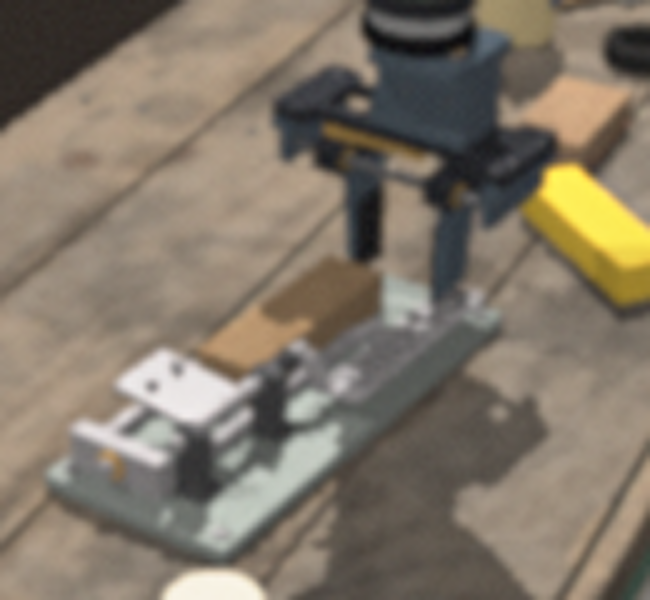

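```bash
python3 -m handwheel '{"gripper":[0.385,0.385,0.385,0.385],"offset":[[1,-3,0],[1,-6,0],[1,-8,0],[1,-8,0]],"rot":[[0,0,0],[0,0,0],[0,0,0],[0,0,0]]}'; python3 - <<'E'
from h import *
plan(-139,35,27)
E
```

```text
time_s: 3.02
ee_pos: [478.6, -72.1, 29.7]
ee_rot: [89.6, 88.2, -9.1]
force: [14.8, -1.6, 19.4]
gripper_width: 56.2
t 3.02 sgn 1 offset [ 2.5 -7.5  1. ] rot [ 1.7979e+02 -2.7700e+00 -3.0000e-02]
t 3.02 sgn -1 offset [ 2.5 -7.5  1. ] rot [-0.19  0.02 -1.76]
jig tcp [-138.1   27.6   29.7] q [ -9.9  21.1 116.9   0.   40.2  -1.3] F [14.8 -1.6 19.4] w 56.2
fwd jig axes in tool: x [-0.    -0.003 -1.   ] y [-0.031 -1.     0.003]
```

```bash
python3 -m handwheel '{"gripper":[0.385,0.385,0.385,0.385,0.385],"offset":[[-8,0,0],[-16,0,0],[-24,0,0],[-32,0,0],[-32,0,0]],"rot":[[0,0,0],[0,0,0],[0,0,0],[0,0,0],[0,0,0]]}'; python3 - <<'E'
from h import *
plan(-139,42,50)
E
```

```text
time_s: 3.43
ee_pos: [464.4, -69.9, 56.7]
ee_rot: [68.2, 90.0, -30.4]
force: [-0.1, 0.9, -0.0]
gripper_width: 55.9
t 3.43 sgn 1 offset [ 6.7 -0.2  1.1] rot [ 1.7985e+02 -3.0000e-02 -1.0000e-02]
t 3.43 sgn -1 offset [ 6.7 -0.2  1.1] rot [-0.15  0.01 -0.02]
jig tcp [-137.9   41.8   56.7] q [-10.   18.5 115.7  -0.   45.7  -1.3] F [-0.1  0.9 -0. ] w 55.9
fwd jig axes in tool: x [-0.    -0.003 -1.   ] y [-0.    -1.     0.003]
```

```bash
python3 -m handwheel '{"gripper":[0.385,0.385,0.385,0.385,0.385],"offset":[[7,0,0],[14,0,0],[21,1.5,0],[27,4,0],[32,7,0]],"rot":[[0,0,0],[0,0,0],[0,0,0],[0,0,0],[0,0,0]]}'; python3 -m handwheel '{"gripper":[0.385],"offset":[[0,0,0]],"rot":[[0,0,0]]}'; python3 - <<'E'
from h import *
import cv2
plan(-139,35,27)
s=grab_frame("side")[:,:,::-1]
cv2.imwrite("pics/s5.png",cv2.resize(s[130:250,185:315],None,fx=5,fy=5,interpolation=cv2.INTER_CUBIC))
E
```

```text
time_s: 3.85
ee_pos: [472.9, -71.1, 23.9]
ee_rot: [90.7, 89.9, -7.9]
force: [-4.1, 0.4, 39.5]
gripper_width: 56.1
time_s: 3.93
ee_pos: [472.6, -71.1, 24.5]
ee_rot: [-70.2, 90.0, -168.8]
force: [-1.1, 0.3, 21.7]
gripper_width: 56.0
t 3.93 sgn 1 offset [-2.5 -1.4  1. ] rot [179.84   0.    -0.  ]
t 3.93 sgn -1 offset [-2.5 -1.4  1. ] rot [-0.16  0.    0.  ]
jig tcp [-138.    33.6   24.5] q [ -9.9  21.9 116.7  -0.   41.5  -1.3] F [-1.1  0.3 21.7] w 56.0
fwd jig axes in tool: x [-0.    -0.003 -1.   ] y [ 0.    -1.     0.003]
```

View pics/s5.png

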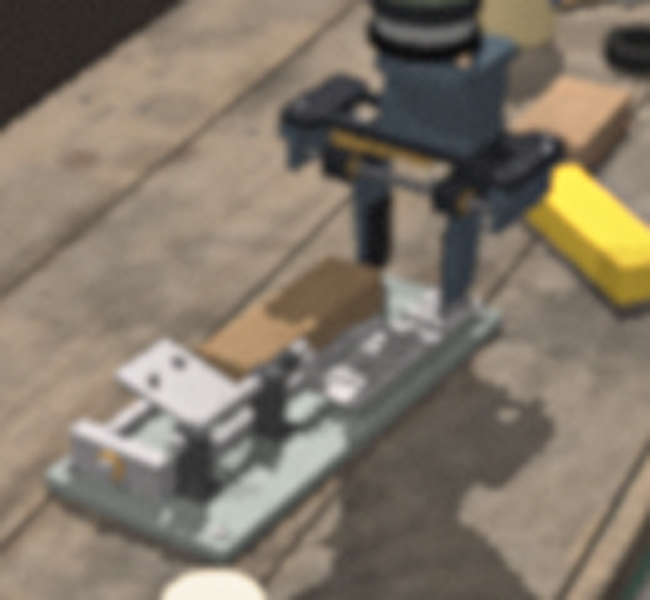

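The flap is fully open against its hard stop, with lateral force near zero. I ease off about 2 mm, then start pushing.

```bash
python3 -m handwheel '{"gripper":[0.385,0.385,0.385],"offset":[[-2,0,0],[-2,0,0],[-2,0,0]],"rot":[[0,0,0],[0,0,0],[0,0,0]]}'; python3 - <<'E'
from h import *
plan(-36,35,26)
E
```

```text
time_s: 4.23
ee_pos: [471.8, -71.0, 25.7]
ee_rot: [-56.7, 90.0, -155.3]
force: [0.4, 1.6, 8.6]
gripper_width: 56.2
t 4.23 sgn 1 offset [  -0.3   -0.9 -102. ] rot [ 1.7985e+02  1.0000e-02 -1.0000e-02]
t 4.23 sgn -1 offset [  -0.3   -0.9 -102. ] rot [-0.15  0.01  0.01]
jig tcp [-138.    34.4   25.7] q [ -9.9  21.7 116.7  -0.   41.6  -1.3] F [0.4 1.6 8.6] w 56.2
fwd jig axes in tool: x [-0.    -0.003 -1.   ] y [ 0.    -1.     0.003]
```

```bash
python3 -m handwheel '{"gripper":[0.385,0.385,0.385,0.385,0.385],"offset":[[0,0,-6],[0,0,-12],[0,0,-18],[0,0,-24],[0,0,-30]],"rot":[[0,0,0],[0,0,0],[0,0,0],[0,0,0],[0,0,0]]}'; python3 - <<'E'
from h import *
import cv2
plan(-36,35,26)
s=grab_frame("side")[:,:,::-1]
cv2.imwrite("pics/s6.png",cv2.resize(s[130:250,185:315],None,fx=5,fy=5,interpolation=cv2.INTER_CUBIC))
E
```

```text
time_s: 4.65
ee_pos: [475.7, -42.5, 25.5]
ee_rot: [-21.5, 89.8, -120.0]
force: [-0.4, -7.2, 9.1]
gripper_width: 55.9
t 4.65 sgn 1 offset [ -0.7  -0.4 -73.2] rot [ 1.7997e+02  1.0000e-01 -2.6000e-01]
t 4.65 sgn -1 offset [ -0.7  -0.4 -73.2] rot [-0.03  0.17  0.07]
jig tcp [-109.2   34.7   25.5] q [ -6.4  21.8 116.6  -0.2  41.7   2.3] F [-0.4 -7.2  9.1] w 55.9
fwd jig axes in tool: x [-0.003 -0.001 -1.   ] y [ 0.001 -1.     0.001]
```

View pics/s6.png

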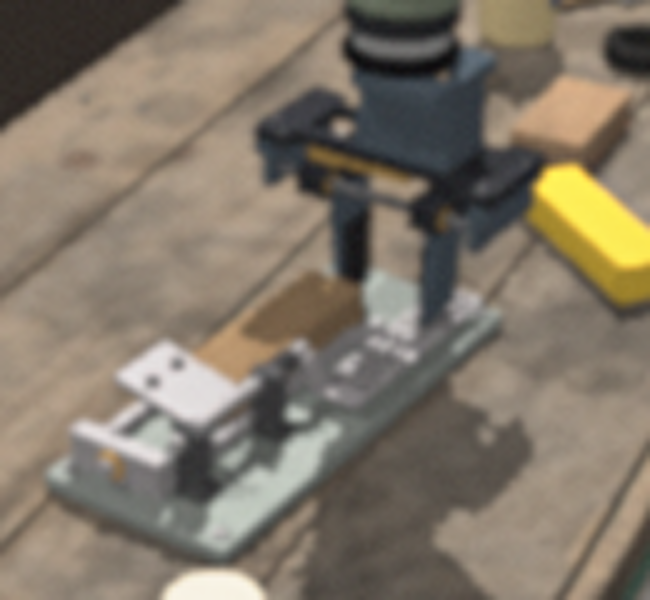

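The block is being pushed and the flap stays open.

```bash
python3 -m handwheel '{"gripper":[0.385,0.385,0.385,0.385,0.385],"offset":[[0,0,-7],[0,0,-14],[0,0,-21],[0,0,-28],[0,0,-35]],"rot":[[0,0,0],[0,0,0],[0,0,0],[0,0,0],[0,0,0]]}'; python3 - <<'E'
from h import *
plan(-36,35,26)
E
```

```text
time_s: 5.12
ee_pos: [480.8, -7.9, 25.5]
ee_rot: [-27.9, 89.8, -126.4]
force: [-0.9, -6.3, 8.0]
gripper_width: 56.0
t 5.12 sgn 1 offset [ -0.7  -0.2 -38.2] rot [ 1.7997e+02  1.4000e-01 -2.7000e-01]
t 5.12 sgn -1 offset [ -0.7  -0.2 -38.2] rot [-0.03  0.17  0.09]
jig tcp [-74.2  34.8  25.5] q [ -2.2  22.1 116.1  -0.2  41.9   6.5] F [-0.9 -6.3  8. ] w 56.0
fwd jig axes in tool: x [-0.003 -0.001 -1.   ] y [ 0.002 -1.     0.001]
```

```bash
python3 -m handwheel '{"gripper":[0.385,0.385,0.385,0.385,0.385],"offset":[[0,0,-7],[0,0,-14],[0,0,-21],[0,0,-28],[0,0,-34]],"rot":[[0,0,0],[0,0,0],[0,0,0],[0,0,0],[0,0,0]]}'; python3 - <<'E'
from h import *
import cv2
plan(-36,35,26)
s=grab_frame("side")[:,:,::-1]
cv2.imwrite("pics/s7.png",cv2.resize(s[130:250,185:315],None,fx=5,fy=5,interpolation=cv2.INTER_CUBIC))
E
```

```text
time_s: 5.53
ee_pos: [485.6, 25.8, 25.3]
ee_rot: [-34.0, 89.8, -132.5]
force: [-1.2, -7.3, 8.8]
gripper_width: 56.1
t 5.53 sgn 1 offset [-0.7 -0.  -4.2] rot [179.98   0.2   -0.29]
t 5.53 sgn -1 offset [-0.7 -0.  -4.2] rot [-0.02  0.19  0.13]
jig tcp [-40.2  35.   25.3] q [  1.8  22.5 115.4  -0.2  42.3  10.4] F [-1.2 -7.3  8.8] w 56.1
fwd jig axes in tool: x [-0.003 -0.    -1.   ] y [ 0.002 -1.     0.   ]
```

View pics/s7.png

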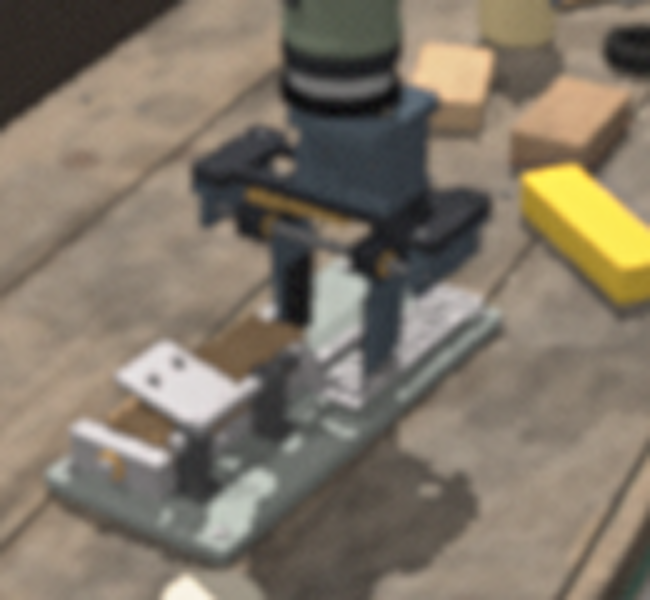

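The block is under the flap and almost at the stop. I creep forward until the force rises.

```bash
python3 -m handwheel '{"gripper":[0.385,0.385,0.385,0.385],"offset":[[0,0,-1.5],[0,0,-3],[0,0,-4.5],[0,0,-4.5]],"rot":[[0,0,0],[0,0,0],[0,0,0],[0,0,0]]}'; python3 -c "
from h import *
plan(-36,35,26)"; python3 -m handwheel '{"gripper":[0.385,0.385,0.385],"offset":[[0,0,-1.5],[0,0,-3],[0,0,-3]],"rot":[[0,0,0],[0,0,0],[0,0,0]]}';python3 -c "
from h import *
plan(-36,35,26)"
```

```text
time_s: 5.92
ee_pos: [485.9, 28.2, 25.4]
ee_rot: [-22.4, 89.6, -120.8]
force: [-1.5, -14.1, 10.8]
gripper_width: 55.9
t 5.92 sgn 1 offset [-0.6  0.1 -1.7] rot [-179.97   -0.24    0.57]
t 5.92 sgn -1 offset [-0.6  0.1 -1.7] rot [0.03 0.37 0.15]
jig tcp [-37.7  35.1  25.4] q [  2.2  22.5 115.3  -0.5  42.4  11. ] F [ -1.5 -14.1  10.8] w 55.9
fwd jig axes in tool: x [-0.006  0.001 -1.   ] y [ 0.003 -1.    -0.001]
time_s: 6.17
ee_pos: [485.8, 28.5, 25.5]
ee_rot: [-16.5, 89.3, -114.9]
force: [-3.0, -26.3, 12.6]
gripper_width: 55.8
t 6.17 sgn 1 offset [-0.5  0.2 -1.5] rot [-179.9    -0.29    0.98]
t 6.17 sgn -1 offset [-0.5  0.2 -1.5] rot [0.1  0.63 0.18]
jig tcp [-37.5  35.2  25.5] q [  2.4  22.5 115.3  -0.9  42.5  11.4] F [ -3.  -26.3  12.6] w 55.8
fwd jig axes in tool: x [-0.011  0.002 -1.   ] y [ 0.003 -1.    -0.002]
```

```bash
python3 -m handwheel '{"gripper":[0.385,0.385,0.385,0.385],"offset":[[0,0,3],[0,0,7],[0,0,11],[0,0,14]],"rot":[[0,0,0],[0,0,0],[0,0,0],[0,0,0]]}'; python3 - <<'E'
from h import *
import cv2
plan(-36,35,26)
s=grab_frame("side")[:,:,::-1]
cv2.imwrite("pics/s8.png",cv2.resize(s[170:250,195:275],None,fx=7.5,fy=7.5,interpolation=cv2.INTER_CUBIC))
E
```

```text
time_s: 6.5
ee_pos: [485.2, 21.2, 25.4]
ee_rot: [-142.4, 89.9, 118.9]
force: [-0.3, 5.6, 7.6]
gripper_width: 56.3
t 6.5 sgn 1 offset [-0.6 -0.3 -8.7] rot [1.797e+02 1.400e-01 1.800e-01]
t 6.5 sgn -1 offset [-0.6 -0.3 -8.7] rot [-0.3  -0.11  0.09]
jig tcp [-44.7  34.7  25.4] q [  1.1  22.4 115.6   0.2  42.1   9.7] F [-0.3  5.6  7.6] w 56.3
fwd jig axes in tool: x [ 0.002 -0.005 -1.   ] y [ 0.002 -1.     0.005]
```

View pics/s8.png

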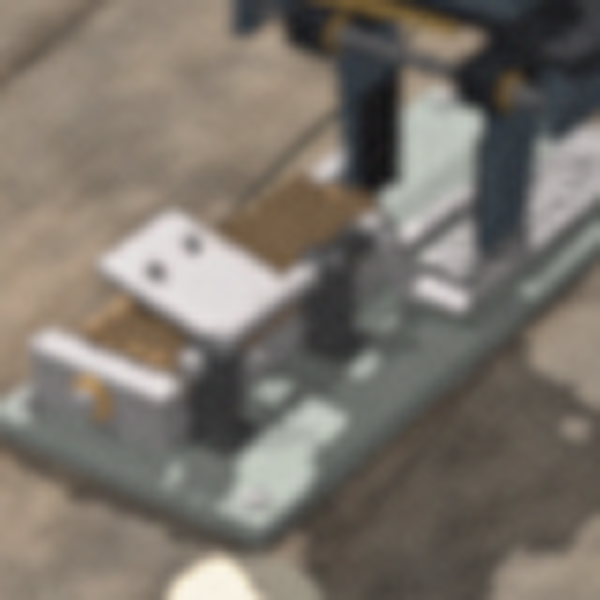

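The block's end meets the stop's top edge, near (110,330) to (180,375). The fingers are clear behind its rear face, so I lift away.

```bash
python3 -m handwheel '{"gripper":[0.385,0.385,0.385,0.385,0.385],"offset":[[-5,0,0],[-12,-1,0],[-25,-2,0],[-50,-2,0],[-85,-2,0]],"rot":[[0,0,0],[0,0,0],[0,0,0],[0,0,0],[0,0,0]]}'; python3 -m handwheel '{"gripper":[0.385,0.385,0.385,0.385,0.385],"offset":[[-30,0,30],[-50,0,65],[-60,0,100],[-60,0,140],[-60,0,140]],"rot":[[0,0,0],[0,0,0],[0,0,0],[0,0,0],[0,0,0]]}'; python3 - <<'E'
from h import *
import cv2
plan(-36,35,26)
s=grab_frame("side")[:,:,::-1];t=grab_frame("top")[:,:,::-1]
cv2.imwrite("pics/s9.png",cv2.resize(s[170:250,185:295],None,fx=7,fy=7,interpolation=cv2.INTER_CUBIC))
cv2.imwrite("pics/t9.png",t);cv2.imwrite("pics/t9c.png",cv2.resize(t[165:230,165:280],None,fx=6.9,fy=6.9,interpolation=cv2.INTER_CUBIC))
E
```

```text
time_s: 6.97
ee_pos: [480.8, 20.6, 109.1]
ee_rot: [-76.2, 89.5, -174.8]
force: [0.5, 0.9, -0.1]
gripper_width: 56.3
time_s: 7.38
ee_pos: [461.7, -123.2, 171.4]
ee_rot: [16.5, 89.8, -82.4]
force: [0.5, 0.8, -0.4]
gripper_width: 56.2
t 7.38 sgn 1 offset [ 144.8    0.4 -155.7] rot [ 1.7956e+02 -1.0000e-01 -3.5000e-01]
t 7.38 sgn -1 offset [ 144.8    0.4 -155.7] rot [-0.44  0.22 -0.07]
jig tcp [-191.1   36.7  171.4] q [-16.2  11.5 105.7  -0.2  62.7  -7.2] F [ 0.5  0.8 -0.4] w 56.2
fwd jig axes in tool: x [-0.004 -0.008 -1.   ] y [-0.001 -1.     0.008]
```

View pics/s9.png

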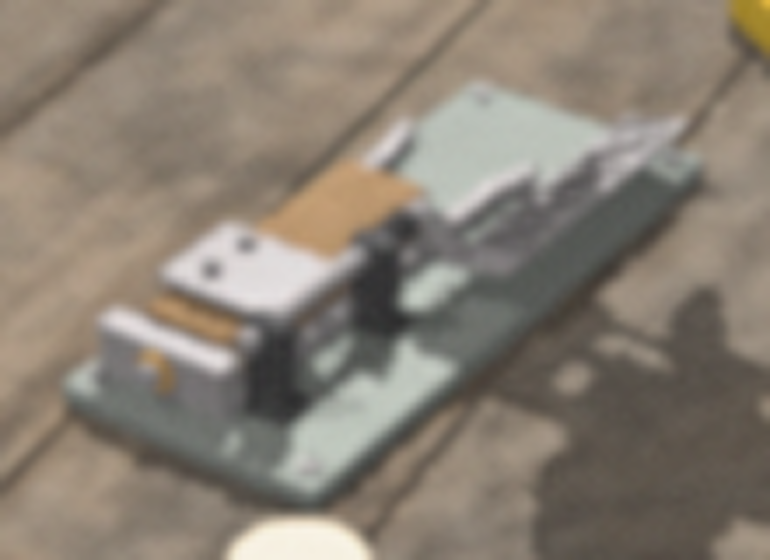

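View pics/t9c.png

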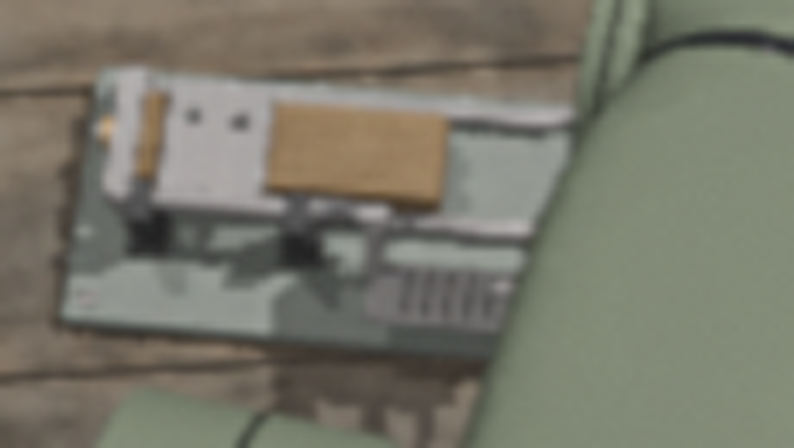

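```bash
python3 - <<'E'
from h import *
for u,v in[(447,115),(441,207)]: print(wj(ray("top",(u+.5)/6.9-.5+165,(v+.5)/6.9-.5+165,42)).round(1))
for u,v in[(362,160),(427,193)]: print(wj(ray("side",(u+.5)/7-.5+185,(v+.5)/7-.5+170,42)).round(1))
E
```

```text
[-19.6 -19.8  42. ]
[-21.6  28.   42. ]
[-23.9 -14.4  42. ]
[-16.9  26.4  42. ]
```

The rear face measures x ≈ -20.5 mm, against -20 mm for home. The flap rests on the block and the hand is clear.

```bash
python3 -m handwheel '{"gripper":[0.385,0.385,0.385],"offset":[[0,0,0],[0,0,0],[0,0,0]],"rot":[[0,0,0],[0,0,0],[0,0,0]]}'; python3 -c "
from workcell import *
print(job_done())"
```

```text
time_s: 7.73
ee_pos: [462.5, -116.4, 170.5]
ee_rot: [-101.1, 89.9, 160.5]
force: [0.4, -0.1, -0.3]
gripper_width: 55.9
the job is handed in; nothing more can be done
None
```

I loaded the jig and handed the job in at about 7.7 s; no verdict was reported. One fingertip held the treadle down while the other pushed the oak block under the open flap. I pushed until the force rose to 26 N with almost no further motion. I then backed off about 7 mm and lifted the hand clear, and the flap closed onto the block.

**Last checks:**
- **Block position:** its rear face measured about x = -20.5 mm (home is -20). The four corner readings from the two cameras ranged from -16.9 to -23.9 mm.
- **Flap and hand:** both views show the flap resting on the block. The force on the tool is about zero, and the hand is well clear.
- **Bystanders:** I never moved near the jar, sanding block or pine offcut, and they showed no movement where visible. I did not measure their final positions.

**What went wrong on the way:**
- **First press:** the finger stuck on the treadle and the arm was dragged about 9 mm sideways. I released it and pressed again along an arc that followed the treadle.
- **Second press:** this reached the flap's hard stop with a brief 39.5 N wrist reading. I eased it to about 9 N before pushing.
- **Not measured:** I could not read the flap's angle or its force on the block directly; I judged them only from the pictures and fingertip heights.

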